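# Seat a bench pin in its tapered dovetail holder

### The job

Fit the wooden bench pin to its holder on the jeweller's bench: bring the steel dovetail tail in at the open top of the tapered way, slide it down under control without letting it drop, and press it firmly home until it wedges tight and stays so by itself. Do not ram it, and leave the stone, the jar and the screwdriver where they are.

Things in the scene. Friction and masses are not known exactly. Their poses are not given: they have to be found in the camera images.
- pin: Bench pin, loose, about 250 g: pale wood tongue 120 x 50 x 20 mm with a sawing notch in its nose, lying flat, and a steel dovetail tail standing at its root. Origin: centre of the wood's underside; +x from tail to nose, +z up. Wood x -60 to +60 mm; tail x -76 to -66 mm, z 0 to 50 mm, joined to the wood by an 18 mm wide neck. Grip the wood across its 50 mm width; it balances at x = -27 mm.
- tail_foot (a point): Middle of the foot of the tail's back (-x) face: 76 mm behind the pin's origin, level with its underside. On that face the tail is 34 mm wide at the foot and 39 mm at the top; it is undercut by 25 degrees, so 9 mm narrower on the front.
- tail_top (a point): Middle of the flat top of the tail (10 mm deep, 30 to 39 mm wide), 50 mm above the pin's underside, 71 mm behind its origin: the place to press on.
- holder: Holder, bolted down: dark steel base plate 130 x 110 x 12 mm and blue post 40 (x) by 70 (y) mm, its top 125 mm above the bench. Origin: centre of the base's underside. On the post's +x face is the bright steel dovetail way, open at top and bottom. The seated pin is level and points along the holder's +x, its axes parallel to the holder's.
- way_mouth (a point): Middle of the way's mouth, on its back face, 20 mm before the holder's origin, 125 mm up; holder's axes. From here the way runs 50 mm straight down between cheeks 10 mm thick, undercut like the tail; on its back face 37.8 mm wide at the mouth, 1 mm narrower per 10 mm down, as the tail is. The foot enters with 2 mm to spare on each side; keep it 1 to 2 mm before the back face till it is in.
- gib: Brass gib: the way's cheek on the holder's -y side; origin as the holder's. Its screws are set up to 0.6 mm tighter or looser, unseen: the tail starts to bind with its foot 30 to 45 mm below the mouth, and goes 1 to 3 mm deeper when pressed. Oiled; what is pressed in stays in. A straight push of about 15 N on the tail's top sets the pin; under 12 N it may stay loose; over 30 N overdrives it.
- stone: A grey river stone 60 mm across and 27 mm tall, origin at the centre of its underside. To be left alone.
- jar: An amber glass jar with a steel lid, 52 mm in diameter and 55 mm tall, origin at the centre of its underside. To be left alone.
- screwdriver: A red-handled screwdriver 160 mm long lying along its x axis. To be left alone.
Mind the look-alikes: they are no part of the job. Several things have the shape of the pin; the one meant has the colours described above.

How it is judged (in metres and radians):
On the way, in this order (a step that is already met when the one before it is completed fails the run):
1. the foot of the tail has entered the top of the way (z of tail_foot in the frame of way_mouth between -0.06 and -0.008 m and x of tail_foot in the frame of way_mouth between -0.003 and 0.006 m and y of tail_foot in the frame of way_mouth between -0.004 and 0.004 m), for 0.05 s.
2. the tail is pressed home and wedges in the way (all of step 1 and contact force between pin and gib above 12 N), for 0.3 s.
At the end, for the whole second after the job is handed in: The pin sits in the holder with its tail foot 27 to 50 mm below the mouth of the way and within 3 mm of the way's centre in plan, level within 0.05 rad, at rest, and wedged so tight that by itself it bears on the gib with more than 10 N (a push of about 15 N does it) (z of tail_foot in the frame of way_mouth between -0.05 and -0.027 m and horizontal distance between tail_foot and way_mouth below 0.003 m and angle between pin's own z axis and vertical below 0.05 rad and contact force between pin and gib above 10 N and linear speed of pin below 0.01 m/s); the robot touches nothing.
It fails at once if the pin is rammed: its tail bears on the gib with more than 65 N (contact force between pin and gib above 65 N).
It fails at once if the pin is dropped into the way: faster than 0.4 m/s while its tail is in it ((z of tail_foot in the frame of way_mouth between -0.06 and -0.008 m and x of tail_foot in the frame of way_mouth between -0.003 and 0.006 m and y of tail_foot in the frame of way_mouth between -0.004 and 0.004 m) and linear speed of pin above 0.4 m/s).
It fails at once if the stone is moved more than 15 mm (distance of stone from where it was at the start of the episode above 0.015 m).
It fails at once if the jar is moved more than 15 mm (distance of jar from where it was at the start of the episode above 0.015 m).
It fails at once if the screwdriver is moved more than 15 mm (distance of screwdriver from where it was at the start of the episode above 0.015 m).
It also fails if it takes over 67 s, if anything falls off the work surface, if the arm or the gripper's body presses on something with over 40 N, if the wrist force passes 120 N, or if a joint passes its speed limit or range.

### The arm

A 6-joint arm with a two-finger parallel gripper is mounted at the origin on the work surface. World frame = base frame: x ahead of the robot, y to its left, z up, the work surface at z = 0. Lengths are in m, angles in degrees, forces in N, time in s.
With the tool pointing down it reaches from about 0.2 to 0.875 m from the base axis. Payload 3.4 kg.
Tool frame: the origin (TCP) lies between the finger pads; the fingertips stand robot.nose_length ahead of it and the grasp point (between the pads) is the TCP (robot.nose_length is the distance from the TCP to the fingertips, in m); z points along the fingers, x is the direction in which the jaws open and shut, and the axes are right-handed (so a half turn about z gives the same grasp; the last joint's range is limited). The gripper opens to 94 mm and grips with 3 to 60 N. Pads are 16 mm wide; open, the fingers measure 119 mm over their backs; the gripper's body (75 mm by 177 mm) begins 78 mm behind the grasp point.
Start: joints at [-77.98, 15.808, 86.224, -0, 77.962, -6.933], TCP at [0.187, -0.544, 0.224] pointing down, gripper open.
Joint ranges: [-165.64, 165.64], [-43.16, 119.46], [12.63, 154.43], [-67.54, 247.53], [6.08, 155.33], [-154.97, 154.97]. Speed limits (degrees/s): [147.25, 147.25, 180, 180, 180, 180].

### API

Orientations are given as a 3x3 rotation matrix whose columns are the frame's x, y, z axes.
In Python, from rig import monitor, imaging, robot gives the robot as it stands.
- The arm moves only by the shell command python3 -m handwheel 'ROWS' [OPENING]. ROWS is JSON, a list of rows, each an object with "delta_pos": the shift along the world's x, y, z in cm, a list of three; "dr": the turn, a rotation vector about the world's x, y, z in degrees, a list of three. A call has 1 to 5 rows; each row is the pose to reach, as a shift and turn from the pose measured when the call began; what a row does not reach only later rows make up. A row lasts 1/12 s, in which the tool goes at most 41.7 mm and 7.16 degrees, less where a joint would pass 70% of its speed; a pose out of reach is approached as far as the arm can. A call with a gripper value outside its range is refused whole. OPENING is the finger opening in cm, from 0 to 9.4, set as the call begins (- or left out, the last holds). The fingers move at their own pace and stop on an object; the grip force is fixed at half the most. Time passes only in rows, so rows that repeat a pose let the fingers close. It gives the time, the measured TCP pose, the force and the opening at its end, in the units of the state.
- monitor.state(): the state, without advancing time (a new reading comes with each control period).
- imaging.camera(name): name is "scene" or "top"; returns the picture (400x640x3 uint8, blue, green, red); there is no depth.
- imaging.camera_model(name): a dict with "intrinsics" (3x3 intrinsics, pixels), "k1" (the pictures are not rectified: a ray, as slopes to the right and down, at radius r is drawn at 1 + k1 r^2 times it, then the intrinsics apply), "R" (3x3) and "t" (3): a world point X has camera coordinates R X + t. Camera axes: x right, y down, z forward; pixel columns grow to the right and rows downward; lengths in m; the calibration is good to about 2 mm. A picture is of the moment at which its call begins. camera_model takes no time and is no camera call.
- robot.hand_in(): hands the job in, once; it reports no verdict.
The state is a dict: "time_s": time; "joints": joint angles; "dq": joint speeds; "joint_efforts": joint torques, N m; "tool_pos": TCP position; "tool_rot": TCP orientation; "ft_force": force on the tool from outside, world axes, zero at the start; "torque": the same for the moment, N m; "finger_gap": finger opening in m.
Only numpy, scipy, OpenCV 4.12 (cv2) and the standard library are available. Lean on these libraries where they do the work, as an engineer would, in place of code of your own. Each camera call takes 0.05 s, during which the arm holds its last target.

## Working session

There is one attempt and no reset: what is moved stays moved. The work goes in short steps, Python scripts to look and compute and a shell command to move; the robot and the scene stay as the last step left them, time stands still between calls to the robot, and variables do not carry over. Pictures are saved under pics/ and viewed, and the job is handed in when it is done.

```bash
mkdir -p pics; ls; python3 - <<'E'
from rig import monitor, imaging, robot
import cv2
s=monitor.state();print(s)
print(robot.nose_length)
for n in("scene","top"):
    cv2.imwrite(f"pics/{n}0.png",imaging.camera(n)); print(n,imaging.camera_model(n))
E
```

```text
pics
{'time_s': 0.0, 'joints': array([-7.79790400e+01,  1.58459866e+01,  8.62921986e+01,  9.33043610e-05,
        7.79621120e+01, -6.93126858e+00]), 'dq': array([-0.07841189, -0.02108941, -0.05100631, -0.01155093, -0.09104798,
       -0.04702533]), 'joint_efforts': array([-3.98381680e-04, -4.04581976e+01, -2.37225527e+01,  7.00922753e-02,
        3.45500722e-02, -1.47053247e-04]), 'tool_pos': array([ 0.18664992, -0.54331704,  0.22364201]), 'tool_rot': array([[ 3.24779059e-01, -9.45789845e-01, -3.63021216e-04],
       [-9.45788319e-01, -3.24779192e-01,  1.71246078e-03],
       [-1.73752975e-03, -2.12830174e-04, -9.99998468e-01]]), 'ft_force': array([-0.48583439, -0.29898607, -0.60851105]), 'torque': array([-0.02281122, -0.00011195,  0.00052267]), 'finger_gap': 0.09441321244013401}
0.019
scene {'intrinsics': array([[361.64877005,   0.        , 320.04634146],
       [  0.        , 361.64877005, 206.49280521],
       [  0.        ,   0.        ,   1.        ]]), 'k1': -0.01122318709686296, 'R': array([[ 0.47404773,  0.88047907,  0.00594558],
       [ 0.61778826, -0.32778907, -0.71476709],
       [-0.62738857,  0.34250683, -0.6993373 ]]), 't': array([-0.33562873, -0.19791039,  1.18592878])}
top {'intrinsics': array([[454.00110655,   0.        , 318.96382825],
       [  0.        , 454.00110655, 204.38791213],
       [  0.        ,   0.        ,   1.        ]]), 'k1': -0.007327811044491719, 'R': array([[-0.01829807, -0.99937024, -0.03040252],
       [-0.99585812,  0.02092548, -0.08848016],
       [ 0.08906063,  0.02865758, -0.99561385]]), 't': array([0.12527424, 0.49559341, 1.18847894])}
```

View pics/scene0.png

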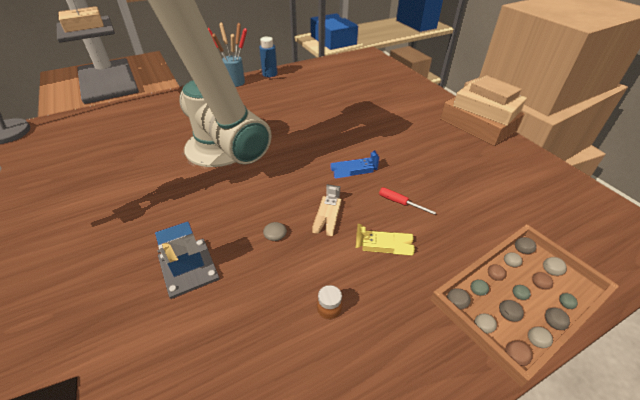

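View pics/top0.png

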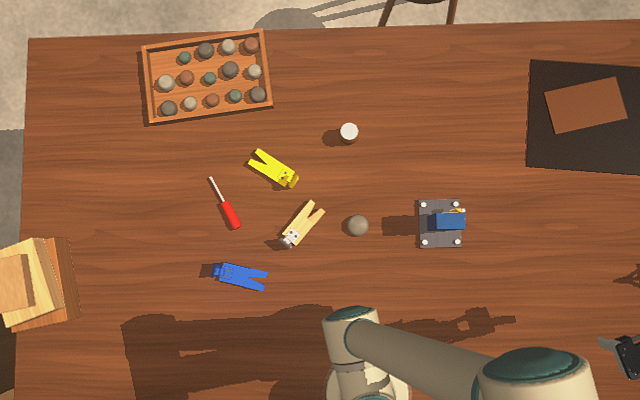

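Scene view: pale pin at about (327,210), holder (185,262). Top view: pin (300,225), holder (441,222), with the brass gib at (462,211). Zooming in on both.

```bash
python3 - <<'E'
import cv2,numpy as np
t=cv2.imread("pics/top0.png");s=cv2.imread("pics/scene0.png")
def c(im,x0,y0,w,h,k): return cv2.resize(im[y0:y0+h,x0:x0+w],None,fx=k,fy=k,interpolation=cv2.INTER_CUBIC)
cv2.imwrite("pics/z1.png",np.hstack([c(t,270,190,65,65,6),c(t,410,190,65,65,6)]))
cv2.imwrite("pics/z2.png",np.hstack([c(s,300,175,60,70,6),c(s,145,215,75,85,6)[:420]]))
E
```

```text
(no output)
```

View pics/z1.png

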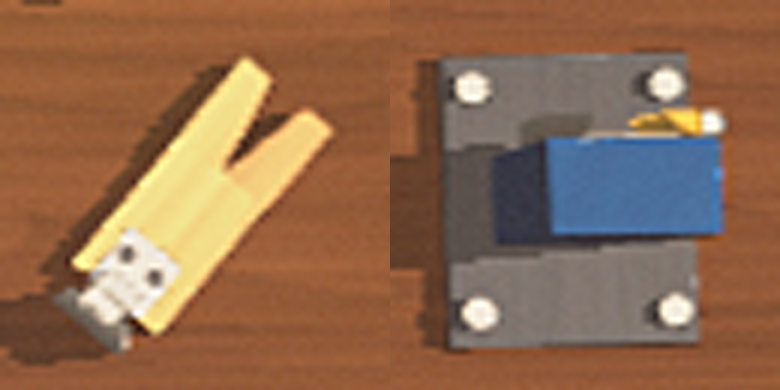

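View pics/z2.png

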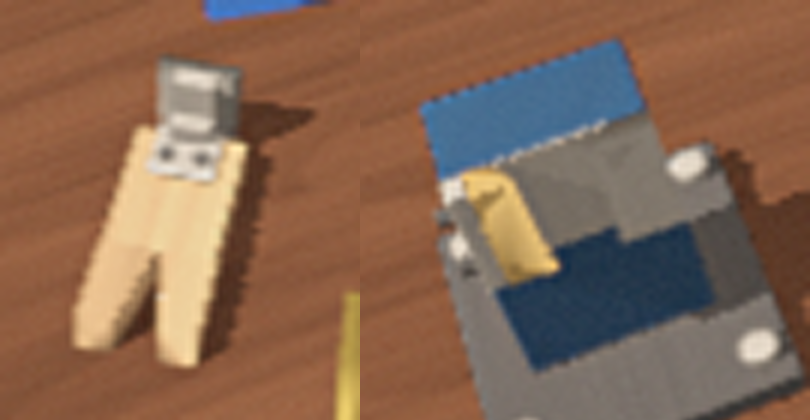

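```bash
cat > h.py <<'E'
import numpy as np,cv2
from rig import monitor, imaging, robot
M={n:imaging.camera_model(n) for n in("scene","top")}
def cen(n): m=M[n]; return -m["R"].T@m["t"]
def ray(n,p):
    m=M[n];K=m["intrinsics"]
    d=cv2.undistortPoints(np.array([[p]],float),K,np.array([m["k1"],0,0,0.]))[0,0]
    v=m["R"].T@np.array([d[0],d[1],1]); return v/np.linalg.norm(v)
def onz(n,p,z):
    c=cen(n);v=ray(n,p); return c+v*(z-c[2])/v[2]
def tri(a,b):
    A=np.zeros((3,3));y=np.zeros(3);L=[]
    for n,p in(("top",a),("scene",b)):
        v=ray(n,p);P=np.eye(3)-np.outer(v,v);A+=P;y+=P@cen(n);L.append((P,cen(n)))
    X=np.linalg.solve(A,y); return X,[np.linalg.norm(P@(X-c)) for P,c in L]
def proj(n,X):
    m=M[n];K=m["intrinsics"]
    return cv2.projectPoints(np.array([X],float).reshape(-1,3),cv2.Rodrigues(m["R"])[0],m["t"],K,np.array([m["k1"],0,0,0.]))[0].reshape(-1,2)
E
python3 - <<'E'
from h import *
np.set_printoptions(precision=4,suppress=True)
t=cv2.imread("pics/top0.png");s=cv2.imread("pics/scene0.png")
print(cen("top"),cen("scene"))
Z=lambda L,x,y:[((u+.5)/6-.5+x,(v+.5)/6-.5+y) for u,v in L]
# pin wood corners: order tailL, tailR, noseR, noseL (top view)
T=Z([(72,265),(152,335),(332,128),(245,57)],270,190)
S=Z([(247,148),(135,128),(75,320),(205,330)],300,175)
for a in T: print("z20",onz("top",a,.02))
for a,b in zip(T[:2],S[:2]): print(tri(a,b))
# holder post top corners: near-left(-x,+y), near-right, far-right, far-left
T=Z([(548-390,234),(722-390,234),(722-390,137),(548-390,137)],410,190)
S=Z([(617-360,40),(422-360,105),(440-360,178),(645-360,107)],145,215)
for a,b in zip(T,S): print("post",onz("top",a,.125),onz("scene",b,.125),tri(a,b))
T=Z([(450-390,347),(700-390,338),(687-390,55),(441-390,60)],410,190)
for a in T: print("base z12",onz("top",a,.012))
E
```

```text
[0.39   0.0808 1.2309] [ 1.0254 -0.1755  0.6899]
z20 [0.4217 0.2169 0.02  ]
z20 [0.39   0.1817 0.02  ]
z20 [0.4804 0.1    0.02  ]
z20 [0.5131 0.1383 0.02  ]
(array([0.4219, 0.2177, 0.0155]), [np.float64(0.00026625977816284967), np.float64(0.00026625977816288274)])
(array([0.3892, 0.1801, 0.0177]), [np.float64(0.001951521446253324), np.float64(0.0019515214462534052)])
post [ 0.4243 -0.1691  0.125 ] [ 0.4253 -0.1711  0.125 ] (array([ 0.4241, -0.1703,  0.1235]), [np.float64(0.0008528759582089655), np.float64(0.0008528759582089956)])
post [ 0.4229 -0.2387  0.125 ] [ 0.4247 -0.2384  0.125 ] (array([ 0.423 , -0.2388,  0.1235]), [np.float64(0.00026450636274081467), np.float64(0.0002645063627408517)])
post [ 0.462  -0.2405  0.125 ] [ 0.4613 -0.2392  0.125 ] (array([ 0.462 , -0.2396,  0.126 ]), [np.float64(0.0005722485619673878), np.float64(0.0005722485619674538)])
post [ 0.4634 -0.1707  0.125 ] [ 0.4618 -0.1703  0.125 ] (array([ 0.4633, -0.1704,  0.1265]), [np.float64(2.5700841040741944e-05), np.float64(2.5700841040713362e-05)])
base z12 [ 0.3786 -0.1495  0.012 ]
base z12 [ 0.3806 -0.2595  0.012 ]
base z12 [ 0.5063 -0.2595  0.012 ]
base z12 [ 0.5064 -0.1503  0.012 ]
```

```bash
python3 - <<'E'
from h import *
np.set_printoptions(precision=4,suppress=True)
t=cv2.imread("pics/top0.png");s=cv2.imread("pics/scene0.png")
def biggest(m,box):
    x0,y0,x1,y1=box;k=np.zeros_like(m);k[y0:y1,x0:x1]=m[y0:y1,x0:x1]
    c=max(cv2.findContours(k,0,1)[0],key=cv2.contourArea);return c
for n,im,box,zz in(("top",t,(410,190,480,255),.125),("scene",s,(140,205,225,300),.125)):
    h=cv2.cvtColor(im,cv2.COLOR_BGR2HSV)
    m=((h[...,0]>95)&(h[...,0]<120)&(h[...,1]>110)&(h[...,2]>115)).astype(np.uint8)
    c=biggest(m,box); P=np.array([onz(n,p,zz)[:2] for p in c[:,0].astype(float)])
    r=cv2.minAreaRect((P*1000).astype(np.float32));print(n,"post",r,cv2.boundingRect(c))
h=cv2.cvtColor(t,cv2.COLOR_BGR2HSV)
# base plate screws in top (white dots)
m=((h[...,1]<60)&(h[...,2]>170)).astype(np.uint8)
nn,_,st,ce=cv2.connectedComponentsWithStats(m)
for i in range(1,nn):
    if 410<ce[i][0]<475 and 190<ce[i][1]<255: print(ce[i],st[i][4],onz("top",ce[i],.016))
# wood
for n,im,box in(("top",t,(275,190,335,255)),("scene",s,(305,175,350,245))):
    h=cv2.cvtColor(im,cv2.COLOR_BGR2HSV)
    m=((h[...,0]>10)&(h[...,0]<26)&(h[...,1]>50)&(h[...,2]>170)).astype(np.uint8)
    c=cv2.convexHull(biggest(m,box));P=np.array([onz(n,p,.02)[:2] for p in c[:,0].astype(float)])
    print(n,"wood",cv2.minAreaRect((P*1000).astype(np.float32)))
for k,p in dict(yellow=(273,168),yelltail=(292,184),stone=(357,225),jar=(349,131),sdhandle=(232,215),blue=(240,276)).items(): print(k,onz("top",p,.02))
# tail top: top view (92,318)/6 ; scene (200,62..)
T=[((u+.5)/6-.5+270,(v+.5)/6-.5+190) for u,v in[(57,295),(120,350)]]
S=[((u+.5)/6-.5+300,(v+.5)/6-.5+175) for u,v in[(242,66),(160,57)]]
for a,b in zip(T,S):print("tailtop",onz("top",a,.05),tri(a,b))
E
```

```text
top post ((443.1341247558594, -203.9845733642578), (67.5927505493164, 36.34539794921875), 88.82520294189453) (436, 213, 29, 16)
scene post ((443.43707275390625, -205.02914428710938), (67.69140625, 35.294803619384766), 89.41411590576172) (155, 222, 37, 22)
[455.5 203.5] 24 [ 0.4934 -0.2483  0.016 ]
[423.2174 204.1304] 23 [ 0.4935 -0.1627  0.016 ]
[463.2 210. ] 10 [ 0.4756 -0.2679  0.016 ]
[445. 212.] 3 [ 0.4713 -0.2196  0.016 ]
[449.5 212. ] 2 [ 0.471  -0.2315  0.016 ]
[457.2174 241.087 ] 23 [ 0.3935 -0.2484  0.016 ]
[424.6667 241.875 ] 24 [ 0.393  -0.1627  0.016 ]
top wood ((451.3684997558594, 158.12789916992188), (53.71321487426758, 121.50708770751953), 48.99711608886719)
scene wood ((457.65228271484375, 152.5659942626953), (54.3829460144043, 136.9180450439453), 50.32243347167969)
yellow [0.5998 0.2383 0.02  ]
yelltail [0.555  0.1873 0.02  ]
stone [0.4411 0.0154 0.02  ]
jar [0.6965 0.0305 0.02  ]
sdhandle [0.4746 0.3501 0.02  ]
blue [0.3117 0.329  0.02  ]
tailtop [0.408  0.2202 0.05  ] (array([0.4083, 0.2205, 0.0531]), [np.float64(0.0007659198514924536), np.float64(0.0007659198514924433)])
tailtop [0.3838 0.1931 0.05  ] (array([0.3838, 0.1931, 0.0509]), [np.float64(7.757488216129666e-05), np.float64(7.757488216119648e-05)])
```

```bash

python3 -m handwheel '[{"delta_pos":[1.2,3.5,0],"dr":[0,0,6]},{"delta_pos":[2.5,7.1,0],"dr":[0,0,12]},{"delta_pos":[3.7,10.7,0],"dr":[0,0,18]},{"delta_pos":[5,14.3,0],"dr":[0,0,24]},{"delta_pos":[6.2,18,0],"dr":[0,0,30]}]' 9.4
python3 -m handwheel '[{"delta_pos":[1.2,3.5,0],"dr":[0,0,6]},{"delta_pos":[2.5,7.1,0],"dr":[0,0,12]},{"delta_pos":[3.7,10.7,0],"dr":[0,0,18]},{"delta_pos":[5,14.3,0],"dr":[0,0,24]},{"delta_pos":[6.2,18,0],"dr":[0,0,30]}]'
python3 -m handwheel '[{"delta_pos":[1.2,3.5,0],"dr":[0,0,6]},{"delta_pos":[2.5,7.1,0],"dr":[0,0,12]},{"delta_pos":[3.7,10.7,0],"dr":[0,0,18]},{"delta_pos":[5,14.3,0],"dr":[0,0,24]},{"delta_pos":[6.2,18,0],"dr":[0,0,30]}]'
```

```text
time_s: 0.52
tool_pos: [0.2488, -0.3616, 0.2232]
tool_rot: [[0.757, -0.653, -0.001], [-0.653, -0.757, 0.002], [-0.002, -0.001, -1.0]]
ft_force: [0.6, -0.0, 0.6]
finger_gap: 0.0941
time_s: 0.93
tool_pos: [0.3108, -0.1798, 0.223]
tool_rot: [[0.983, -0.183, -0.002], [-0.183, -0.983, 0.001], [-0.002, -0.001, -1.0]]
ft_force: [0.1, -0.0, 0.4]
finger_gap: 0.094
time_s: 1.35
tool_pos: [0.3728, 0.0021, 0.2231]
tool_rot: [[0.941, 0.338, -0.002], [0.338, -0.941, -0.0], [-0.002, -0.0, -1.0]]
ft_force: [0.9, -1.0, 0.9]
finger_gap: 0.0939
```

```bash

python3 -m handwheel '[{"delta_pos":[1.2,3.5,-1],"dr":[0,0,6]},{"delta_pos":[2.4,7,-2],"dr":[0,0,12]},{"delta_pos":[3.6,10.5,-3.5],"dr":[0,0,18]},{"delta_pos":[4.8,14,-5],"dr":[0,0,24]},{"delta_pos":[5.8,17.5,-7],"dr":[0,0,29]}]'
python3 -m handwheel '[{"delta_pos":[0,0,-1.5],"dr":[0,0,0]},{"delta_pos":[0,0,-3],"dr":[0,0,0]},{"delta_pos":[0,0,-4],"dr":[0,0,0]},{"delta_pos":[0,0,-5],"dr":[0,0,0]},{"delta_pos":[0,0,-5],"dr":[0,0,0]}]'
python3 - <<'E'
from h import *
for n in M: cv2.imwrite(f"pics/{n}1.png",imaging.camera(n))
a=cv2.imread("pics/top1.png")[150:300,230:380];b=cv2.imread("pics/scene1.png")[130:280,250:400]
cv2.imwrite("pics/g1.png",cv2.resize(np.hstack([a,b]),None,fx=2.6,fy=2.6))
E
```

```text
time_s: 1.77
tool_pos: [0.4318, 0.1793, 0.153]
tool_rot: [[0.655, 0.755, 0.001], [0.755, -0.655, -0.001], [0.0, 0.001, -1.0]]
ft_force: [0.4, -0.1, 0.5]
finger_gap: 0.094
time_s: 2.18
tool_pos: [0.4299, 0.1791, 0.1009]
tool_rot: [[0.655, 0.756, -0.004], [0.756, -0.655, -0.002], [-0.004, -0.002, -1.0]]
ft_force: [0.3, 0.1, 0.3]
finger_gap: 0.094
```

View pics/g1.png

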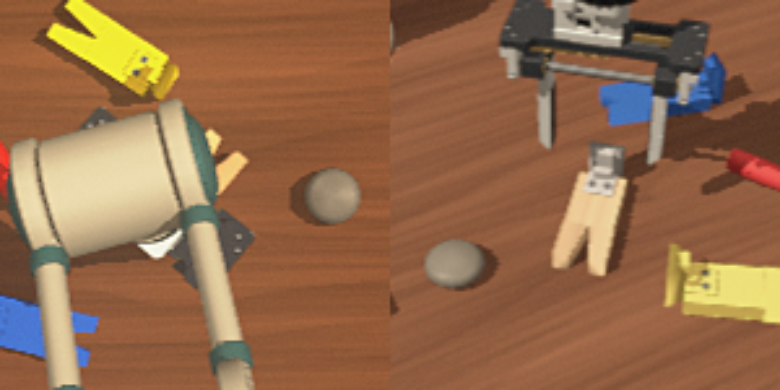

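The gripper (scene crop, fingers at about (545,115) and (655,130)) straddles the pin's root. I'll descend and grip.

```bash

python3 -m handwheel '[{"delta_pos":[0.1,-0.2,-2],"dr":[0,0,0]},{"delta_pos":[0.1,-0.2,-4],"dr":[0,0,0]},{"delta_pos":[0.1,-0.2,-6],"dr":[0,0,0]},{"delta_pos":[0.1,-0.2,-7.2],"dr":[0,0,0]},{"delta_pos":[0.1,-0.2,-7.8],"dr":[0,0,0]}]'
python3 -m handwheel '[{"delta_pos":[0,0,0],"dr":[0,0,0]},{"delta_pos":[0,0,0],"dr":[0,0,0]}]'
```

```text
time_s: 2.7
tool_pos: [0.4321, 0.177, 0.024]
tool_rot: [[0.656, 0.755, -0.001], [0.755, -0.656, -0.001], [-0.002, -0.0, -1.0]]
ft_force: [-0.3, 0.4, 0.1]
finger_gap: 0.0939
time_s: 2.87
tool_pos: [0.4327, 0.177, 0.0245]
tool_rot: [[0.656, 0.755, -0.001], [0.755, -0.656, -0.001], [-0.001, 0.0, -1.0]]
ft_force: [-1.0, 0.1, -0.5]
finger_gap: 0.0941
```

```bash

python3 -m handwheel '[{"delta_pos":[-0.1,0,-0.2],"dr":[0,0,0]},{"delta_pos":[-0.1,0,-0.2],"dr":[0,0,0]},{"delta_pos":[-0.1,0,-0.2],"dr":[0,0,0]},{"delta_pos":[-0.1,0,-0.2],"dr":[0,0,0]},{"delta_pos":[-0.1,0,-0.2],"dr":[0,0,0]}]' 4
python3 -m handwheel '[{"delta_pos":[0,0,0],"dr":[0,0,0]},{"delta_pos":[0,0,0],"dr":[0,0,0]},{"delta_pos":[0,0,0],"dr":[0,0,0]},{"delta_pos":[0,0,0],"dr":[0,0,0]},{"delta_pos":[0,0,0],"dr":[0,0,0]}]'
```

```text
time_s: 3.28
tool_pos: [0.4319, 0.1771, 0.0229]
tool_rot: [[0.656, 0.755, 0.0], [0.755, -0.656, -0.001], [-0.0, 0.001, -1.0]]
ft_force: [0.1, 0.4, 0.7]
finger_gap: 0.064
time_s: 3.7
tool_pos: [0.4314, 0.1768, 0.023]
tool_rot: [[0.656, 0.755, -0.001], [0.755, -0.656, -0.001], [-0.002, 0.0, -1.0]]
ft_force: [-1.1, -1.5, 5.2]
finger_gap: 0.0495
```

```bash

python3 -m handwheel '[{"delta_pos":[0,0,1],"dr":[0,0,0]},{"delta_pos":[0,0,3.5],"dr":[0,0,0]},{"delta_pos":[0,0,7],"dr":[0,0,0]},{"delta_pos":[0,0,11],"dr":[0,0,0]},{"delta_pos":[0,0,15],"dr":[0,0,0]}]'
python3 -m handwheel '[{"delta_pos":[1,-3,1],"dr":[0,0,4]},{"delta_pos":[2,-6.5,2],"dr":[0,0,8]},{"delta_pos":[3,-10,2],"dr":[0,0,12]},{"delta_pos":[4,-13.5,2],"dr":[0,0,16]},{"delta_pos":[5,-17,2],"dr":[0,0,20]}]'
python3 -m handwheel '[{"delta_pos":[1.2,-3.7,0],"dr":[0,0,4]},{"delta_pos":[2.5,-7.5,0],"dr":[0,0,8]},{"delta_pos":[4,-11.3,0],"dr":[0,0,12]},{"delta_pos":[5.3,-15,0],"dr":[0,0,16]},{"delta_pos":[6.4,-18.5,0],"dr":[0,0,20]}]'
```

```text
time_s: 4.12
tool_pos: [0.4305, 0.1768, 0.1736]
tool_rot: [[0.656, 0.755, -0.003], [0.755, -0.656, -0.001], [-0.003, -0.001, -1.0]]
ft_force: [1.8, 0.3, -4.6]
finger_gap: 0.0501
time_s: 4.53
tool_pos: [0.4808, 0.0056, 0.1933]
tool_rot: [[0.354, 0.935, -0.001], [0.935, -0.354, -0.002], [-0.002, -0.001, -1.0]]
ft_force: [-0.4, 0.4, -2.6]
finger_gap: 0.0498
time_s: 4.95
tool_pos: [0.5455, -0.1815, 0.1923]
tool_rot: [[0.01, 1.0, -0.001], [1.0, -0.01, -0.001], [-0.001, -0.001, -1.0]]
ft_force: [0.7, -0.9, -2.7]
finger_gap: 0.0496
```

```bash

python3 -m handwheel '[{"delta_pos":[0,-1.2,0],"dr":[0,0,0.3]},{"delta_pos":[-0.5,-2.35,0],"dr":[0,0,0.6]},{"delta_pos":[-1.7,-2.35,-1],"dr":[0,0,0.6]},{"delta_pos":[-2.9,-2.35,-2.5],"dr":[0,0,0.6]},{"delta_pos":[-2.9,-2.35,-2.9],"dr":[0,0,0.6]}]'
python3 -m handwheel '[{"delta_pos":[0,0,0],"dr":[0,0,0]},{"delta_pos":[0,0,0],"dr":[0,0,0]}]'
python3 - <<'E'
from h import *
for n in M: cv2.imwrite(f"pics/{n}2.png",imaging.camera(n))
a=cv2.imread("pics/top2.png")[165:265,390:490];b=cv2.imread("pics/scene2.png")[190:290,130:230]
cv2.imwrite("pics/g2.png",cv2.resize(np.hstack([a,b]),None,fx=4,fy=4,interpolation=2))
print(monitor.state()["tool_pos"],monitor.state()["tool_rot"])
E
```

```text
time_s: 5.37
tool_pos: [0.5128, -0.204, 0.1603]
tool_rot: [[0.001, 1.0, -0.007], [1.0, -0.001, 0.002], [0.002, -0.007, -1.0]]
ft_force: [0.2, 0.9, -3.6]
finger_gap: 0.0497
time_s: 5.53
tool_pos: [0.5128, -0.2036, 0.1595]
tool_rot: [[0.001, 1.0, -0.009], [1.0, -0.001, 0.003], [0.003, -0.009, -1.0]]
ft_force: [0.5, 1.0, -2.4]
finger_gap: 0.05
[ 0.51396962 -0.20403063  0.16068318] [[ 7.75444488e-04  9.99982556e-01 -5.85545968e-03]
 [ 9.99998018e-01 -7.64693084e-04  1.83814880e-03]
 [ 1.83363910e-03 -5.85687346e-03 -9.99981167e-01]]
```

View pics/g2.png

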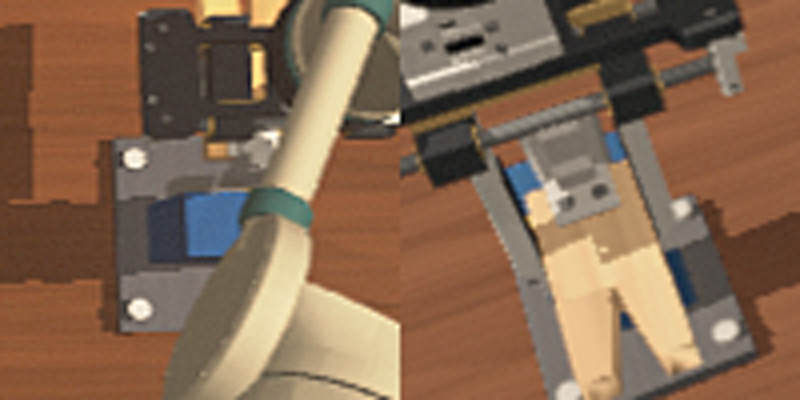

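```bash
python3 - <<'E'
from h import *
a=cv2.imread("pics/top2.png")[190:225,430:480];b=cv2.imread("pics/scene2.png")[205:295,150:225]
cv2.imwrite("pics/g3.png",cv2.resize(b,None,fx=6.6,fy=6.6,interpolation=2))
cv2.imwrite("pics/g4.png",cv2.resize(a,None,fx=12,fy=12,interpolation=2))
E
```

```text
(no output)
```

View pics/g3.png

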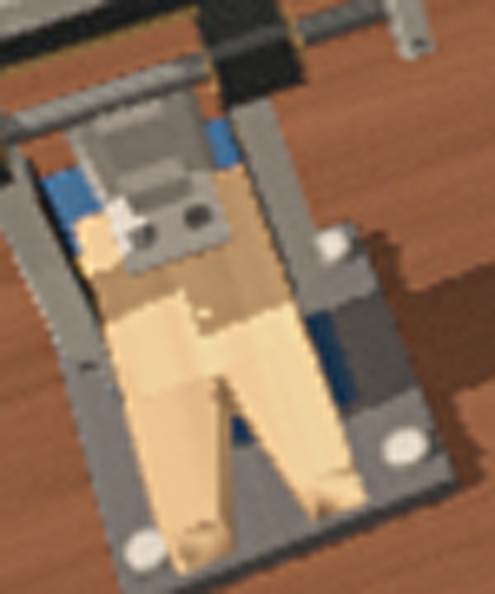

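View pics/g4.png

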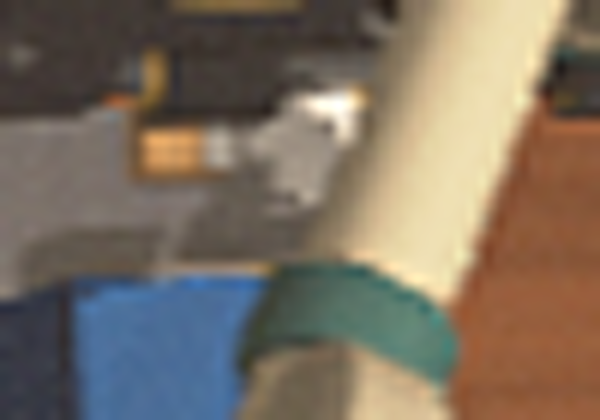

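```bash
python3 - <<'E'
from h import *
np.set_printoptions(precision=4,suppress=True)
tz=.1607; und=tz-.023
T=lambda u,v:((u+.5)/12-.5+430,(v+.5)/12-.5+190)
S=lambda u,v:((u+.5)/6.6-.5+150,(v+.5)/6.6-.5+205)
print("wood left edge/root top",onz("top",T(140,178),und+.02),onz("top",T(205,178),und+.02))
for p in[(260,215),(290,300),(330,400),(360,480)]: print("scene right edge",onz("scene",S(*p),und+.02))
for p in[(70,130),(195,92)]: print("tail top back?",onz("scene",S(*p),und+.05))
# predicted pixels
o=np.array([.514+.0268,-.204,und])
for k,q in dict(rootL=(-60,25,20),rootR=(-60,-25,20),ttbL=(-76,19.5,50),ttbR=(-76,-19.5,50),ttfL=(-66,15,50),ttfR=(-66,-15,50),footfL=(-66,12,0),noseL=(60,25,20),noseLb=(60,25,0),noseR=(60,-25,20),noseRb=(60,-25,0)).items():
    X=o+np.array(q)/1000; a=proj("top",X)[0];b=proj("scene",X)[0]
    print(k,"top",(a-[430,190]+.5)*12-.5,"scene",(b-[150,205]+.5)*6.6-.5)
E
```

```text
wood left edge/root top [ 0.48   -0.1764  0.1577] [ 0.4797 -0.1891  0.1577]
scene right edge [ 0.5038 -0.179   0.1577]
scene right edge [ 0.5396 -0.1793  0.1577]
scene right edge [ 0.5794 -0.1785  0.1577]
scene right edge [ 0.6089 -0.1784  0.1577]
tail top back? [ 0.4757 -0.219   0.1877]
tail top back? [ 0.4772 -0.1839  0.1877]
rootL top [152.8883 173.4993] scene [241.0865 163.3838]
rootR top [409.3424 168.1594] scene [ 69.2347 223.0989]
ttbL top [223.2472 242.43  ] scene [183.3369  65.6026]
ttbR top [429.3434 238.2026] scene [ 46.4397 110.9467]
ttfL top [244.7053 189.6755] scene [175.4164  92.5463]
ttfR top [403.1039 186.3899] scene [ 69.2544 128.0658]
footfL top [195.5953 210.9722] scene [210.1104 209.3403]
noseL top [ 127.065  -428.9964] scene [349.347  458.3628]
noseLb top [ 103.7814 -409.2556] scene [365.5919 501.0776]
noseR top [ 380.9335 -434.9625] scene [159.562  533.2198]
noseRb top [ 353.0335 -415.0937] scene [180.4189 575.4025]
```

```bash

python3 -m handwheel '[{"delta_pos":[0,-0.1,-0.3],"dr":[0,0,0]},{"delta_pos":[0,-0.1,-0.6],"dr":[0,0,0]},{"delta_pos":[0,-0.1,-0.9],"dr":[0,0,0]},{"delta_pos":[0,-0.1,-1.2],"dr":[0,0,0]},{"delta_pos":[0,-0.1,-1.4],"dr":[0,0,0]}]'
python3 - <<'E'
from rig import monitor
s=monitor.state();print(s["tool_pos"],s["tool_rot"][:,2],s["ft_force"],s["torque"])
E
```

```text
time_s: 6.05
tool_pos: [0.5139, -0.2049, 0.1462]
tool_rot: [[0.001, 1.0, -0.006], [1.0, -0.001, 0.002], [0.002, -0.006, -1.0]]
ft_force: [0.3, -0.1, -2.5]
finger_gap: 0.0495
[ 0.51387223 -0.20488669  0.14622139] [-0.00624679  0.002092   -0.9999783 ] [ 0.288037   -0.07061415 -2.50669553] [ 0.01119022 -0.14787831  0.03027757]
```

```bash

python3 -m handwheel '[{"delta_pos":[0,0,-0.2],"dr":[0.1,-0.3,0]},{"delta_pos":[0,0,-0.4],"dr":[0.1,-0.3,0]},{"delta_pos":[0,0,-0.6],"dr":[0.1,-0.3,0]},{"delta_pos":[0,0,-0.8],"dr":[0.1,-0.3,0]}]'
python3 -m handwheel '[{"delta_pos":[0,0,-0.2],"dr":[0,0,0]},{"delta_pos":[0,0,-0.4],"dr":[0,0,0]},{"delta_pos":[0,0,-0.5],"dr":[0,0,0]}]'
```

```text
time_s: 6.38
tool_pos: [0.5138, -0.2049, 0.1381]
tool_rot: [[0.001, 1.0, -0.001], [1.0, -0.001, 0.004], [0.004, -0.001, -1.0]]
ft_force: [-0.7, -0.3, -2.0]
finger_gap: 0.0496
time_s: 6.63
tool_pos: [0.5137, -0.205, 0.1327]
tool_rot: [[0.001, 1.0, -0.001], [1.0, -0.001, 0.004], [0.004, -0.001, -1.0]]
ft_force: [-0.4, -1.1, -2.7]
finger_gap: 0.0495
```

```bash

python3 -m handwheel '[{"delta_pos":[0,0,-0.15],"dr":[-0.2,0,0]},{"delta_pos":[0,0,-0.3],"dr":[-0.2,0,0]},{"delta_pos":[0,0,-0.5],"dr":[-0.2,0,0]}]'
python3 - <<'E'
from h import *
for n in M: cv2.imwrite(f"pics/{n}3.png",imaging.camera(n))
a=cv2.imread("pics/top3.png")[185:225,430:480];b=cv2.imread("pics/scene3.png")[205:285,140:215]
cv2.imwrite("pics/g5.png",np.hstack([cv2.resize(b,(450,480),interpolation=2),cv2.resize(a,(350,480),interpolation=2)]))
E
```

```text
time_s: 6.88
tool_pos: [0.5137, -0.2051, 0.1278]
tool_rot: [[0.0, 1.0, -0.001], [1.0, -0.0, -0.0], [-0.0, -0.001, -1.0]]
ft_force: [0.0, -1.0, -2.4]
finger_gap: 0.0499
```

View pics/g5.png

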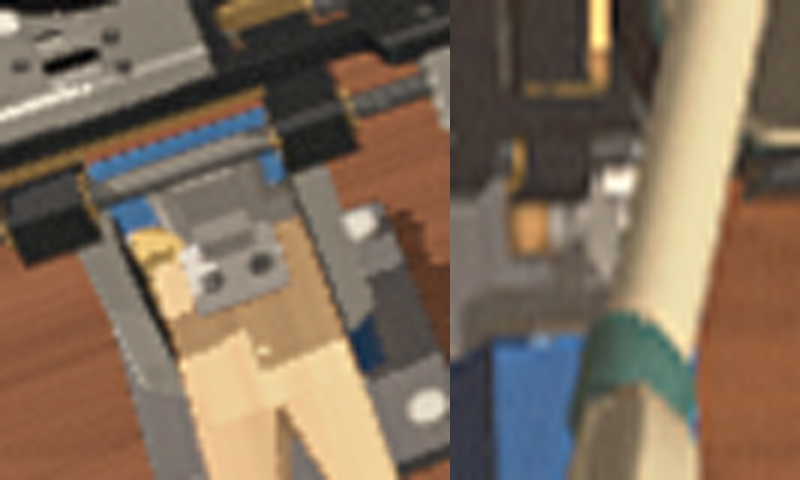

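The tail (left crop, about (220,205)) stands between the brass gib (155,245) and the steel cheek, foot about 20 mm down with no contact force. Continuing in small steps.

```bash

python3 -m handwheel '[{"delta_pos":[0,0,-0.2],"dr":[0,0,0]},{"delta_pos":[0,0,-0.4],"dr":[0,0,0]},{"delta_pos":[0,0,-0.6],"dr":[0,0,0]},{"delta_pos":[0,0,-0.8],"dr":[0,0,0]}]'
python3 -m handwheel '[{"delta_pos":[0,0,-0.1],"dr":[0,0,0]},{"delta_pos":[0,0,-0.2],"dr":[0,0,0]}]'
python3 -m handwheel '[{"delta_pos":[0,0,-0.1],"dr":[0,0,0]},{"delta_pos":[0,0,-0.2],"dr":[0,0,0]}]'
```

```text
time_s: 7.32
tool_pos: [0.513, -0.2052, 0.1193]
tool_rot: [[0.0, 1.0, -0.003], [1.0, -0.0, -0.0], [-0.0, -0.003, -1.0]]
ft_force: [-2.4, -1.6, -0.4]
finger_gap: 0.0496
time_s: 7.48
tool_pos: [0.5127, -0.2052, 0.1171]
tool_rot: [[0.0, 1.0, -0.004], [1.0, -0.0, -0.0], [-0.0, -0.004, -1.0]]
ft_force: [-1.4, -0.9, -0.9]
finger_gap: 0.0498
time_s: 7.65
tool_pos: [0.5125, -0.2052, 0.115]
tool_rot: [[0.0, 1.0, -0.004], [1.0, -0.0, 0.0], [0.0, -0.004, -1.0]]
ft_force: [-2.4, -1.1, -1.3]
finger_gap: 0.0498
```

```bash

python3 -m handwheel '[{"delta_pos":[0,0,-0.1],"dr":[0,0,0]},{"delta_pos":[0,0,-0.2],"dr":[0,0,0]}]'
python3 -m handwheel '[{"delta_pos":[0,0,-0.1],"dr":[0,0,0]},{"delta_pos":[0,0,-0.15],"dr":[0,0,0]}]'
```

```text
time_s: 7.82
tool_pos: [0.5124, -0.2052, 0.1132]
tool_rot: [[-0.0, 1.0, -0.004], [1.0, 0.0, -0.0], [-0.0, -0.004, -1.0]]
ft_force: [-2.7, -0.3, 4.1]
finger_gap: 0.0496
time_s: 7.98
tool_pos: [0.5124, -0.2052, 0.1126]
tool_rot: [[-0.0, 1.0, -0.004], [1.0, 0.0, -0.0], [-0.0, -0.004, -1.0]]
ft_force: [-3.7, -0.5, 8.1]
finger_gap: 0.0498
```

```bash

python3 -m handwheel '[{"delta_pos":[0,0,0],"dr":[0,0,0]},{"delta_pos":[0,0,0],"dr":[0,0,0]},{"delta_pos":[0,0,0],"dr":[0,0,0]},{"delta_pos":[0,0,0],"dr":[0,0,0]}]' 7.5
python3 -m handwheel '[{"delta_pos":[0,0,0],"dr":[0,0,0]},{"delta_pos":[0,0,0],"dr":[0,0,0]}]'
python3 -m handwheel '[{"delta_pos":[0,0,1],"dr":[0,0,0]},{"delta_pos":[0,0,3],"dr":[0,0,0]},{"delta_pos":[0,0,6],"dr":[0,0,0]},{"delta_pos":[0,0,9],"dr":[0,0,0]},{"delta_pos":[0,0,9],"dr":[0,0,0]}]'
python3 - <<'E'
from h import *
for n in M: cv2.imwrite(f"pics/{n}4.png",imaging.camera(n))
b=cv2.imread("pics/scene4.png")[205:295,140:215]
a=cv2.imread("pics/top4.png")[165:245,405:485]
cv2.imwrite("pics/g6.png",np.hstack([cv2.resize(b,(400,480),interpolation=2),cv2.resize(a,(400,480),interpolation=2)]))
E
```

```text
time_s: 8.32
tool_pos: [0.5129, -0.2052, 0.1126]
tool_rot: [[0.0, 1.0, -0.003], [1.0, -0.0, -0.0], [-0.0, -0.003, -1.0]]
ft_force: [0.2, 0.4, 0.1]
finger_gap: 0.0729
time_s: 8.48
tool_pos: [0.5131, -0.2052, 0.1126]
tool_rot: [[0.0, 1.0, -0.003], [1.0, -0.0, -0.0], [-0.0, -0.003, -1.0]]
ft_force: [0.5, 0.3, 0.0]
finger_gap: 0.0748
time_s: 8.9
tool_pos: [0.5165, -0.2069, 0.2093]
tool_rot: [[0.0, 1.0, 0.008], [1.0, 0.0, -0.006], [-0.006, 0.008, -1.0]]
ft_force: [0.3, -0.2, -0.2]
finger_gap: 0.0748
```

View pics/g6.png

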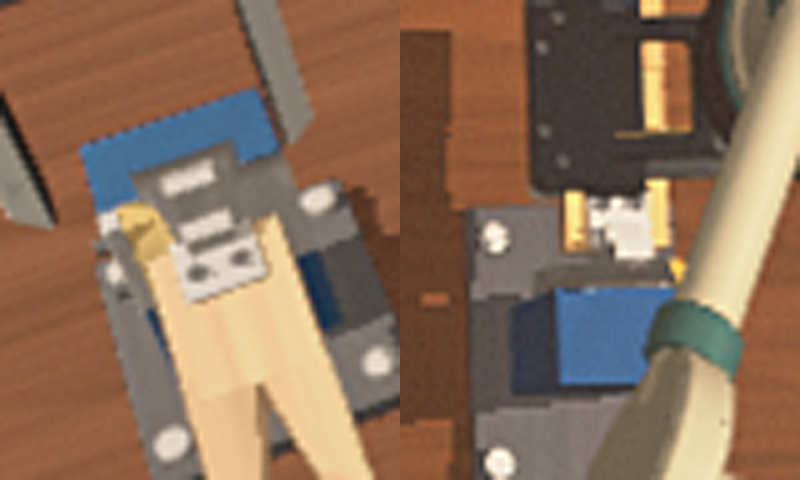

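```bash

python3 -m handwheel '[{"delta_pos":[-1,0,0],"dr":[0,0,0]},{"delta_pos":[-2,0,0],"dr":[0,0,0]},{"delta_pos":[-3,0.1,0],"dr":[0,0,0]},{"delta_pos":[-4,0.2,-1],"dr":[0,0,0]},{"delta_pos":[-4.8,0.2,-2],"dr":[0,0,0]}]' 0
python3 -m handwheel '[{"delta_pos":[0,0,0],"dr":[0,0,0]},{"delta_pos":[0,0,0],"dr":[0,0,0]},{"delta_pos":[0,0,0],"dr":[0,0,0]},{"delta_pos":[0,0,0],"dr":[0,0,0]}]'
```

```text
time_s: 9.42
tool_pos: [0.4639, -0.2031, 0.1838]
tool_rot: [[0.0, 1.0, -0.0], [1.0, -0.0, -0.002], [-0.002, -0.0, -1.0]]
ft_force: [-0.5, -0.5, -0.6]
finger_gap: 0.0452
time_s: 9.75
tool_pos: [0.4644, -0.2033, 0.1842]
tool_rot: [[0.0, 1.0, 0.001], [1.0, -0.0, -0.002], [-0.002, 0.001, -1.0]]
ft_force: [-0.3, -0.8, -0.5]
finger_gap: 0.0187
```

```bash

python3 -m handwheel '[{"delta_pos":[0.3,-0.2,-0.4],"dr":[0,0,0]},{"delta_pos":[0.3,-0.2,-0.8],"dr":[0,0,0]},{"delta_pos":[0.3,-0.2,-1.2],"dr":[0,0,0]},{"delta_pos":[0.3,-0.2,-1.6],"dr":[0,0,0]},{"delta_pos":[0.3,-0.2,-1.8],"dr":[0,0,0]}]' 0
python3 - <<'E'
from h import *
print(monitor.state()["tool_pos"],monitor.state()["finger_gap"])
for n in M: cv2.imwrite(f"pics/{n}5.png",imaging.camera(n))
b=cv2.imread("pics/scene5.png")[185:275,140:215]
a=cv2.imread("pics/top5.png")[165:245,405:485]
cv2.imwrite("pics/g7.png",np.hstack([cv2.resize(b,(400,480),interpolation=2),cv2.resize(a,(400,480),interpolation=2)]))
E
```

```text
time_s: 10.17
tool_pos: [0.4671, -0.2051, 0.1653]
tool_rot: [[0.0, 1.0, -0.001], [1.0, -0.0, -0.001], [-0.001, -0.001, -1.0]]
ft_force: [-0.2, -0.0, 1.0]
finger_gap: 0.0004
[ 0.46709737 -0.20506024  0.16533283] 0.00039180471484255287
```

View pics/g7.png

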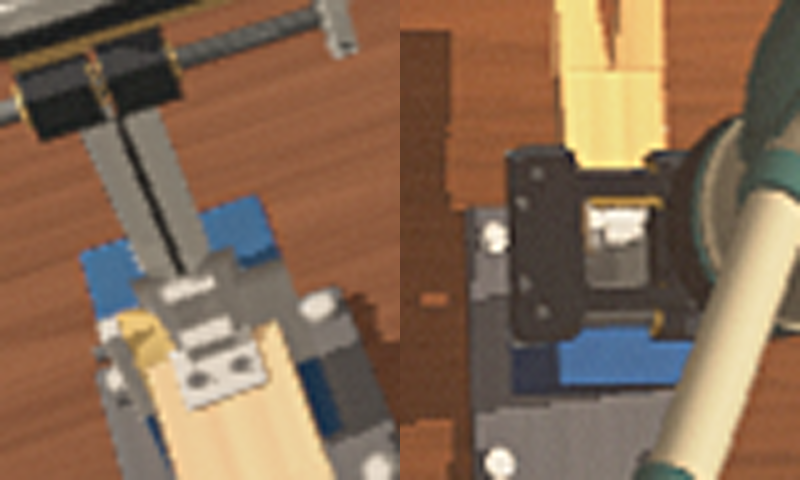

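The closed fingers stand right above the tail's top (left crop, (180,270)), centred on it. Pressing gently.

```bash

python3 -m handwheel '[{"delta_pos":[0.05,0,-0.2],"dr":[0,0,0]},{"delta_pos":[0.05,0,-0.4],"dr":[0,0,0]},{"delta_pos":[0.05,0,-0.5],"dr":[0,0,0]}]'
python3 -m handwheel '[{"delta_pos":[0,0,-0.05],"dr":[0,0,0]},{"delta_pos":[0,0,-0.1],"dr":[0,0,0]}]'
python3 -m handwheel '[{"delta_pos":[0,0,-0.05],"dr":[0,0,0]},{"delta_pos":[0,0,-0.1],"dr":[0,0,0]}]'
```

```text
time_s: 10.52
tool_pos: [0.4675, -0.205, 0.1603]
tool_rot: [[0.0, 1.0, -0.001], [1.0, -0.0, -0.001], [-0.001, -0.001, -1.0]]
ft_force: [-0.7, 0.4, 1.1]
finger_gap: 0.0005
time_s: 10.68
tool_pos: [0.4675, -0.205, 0.1595]
tool_rot: [[0.0, 1.0, -0.001], [1.0, -0.0, -0.001], [-0.001, -0.001, -1.0]]
ft_force: [-0.8, 1.2, 4.1]
finger_gap: 0.0005
time_s: 10.85
tool_pos: [0.4675, -0.205, 0.1593]
tool_rot: [[0.0, 1.0, -0.0], [1.0, -0.0, -0.001], [-0.001, -0.0, -1.0]]
ft_force: [-1.5, 1.6, 7.3]
finger_gap: 0.0004
```

```bash

python3 -m handwheel '[{"delta_pos":[0,0,-0.1],"dr":[0,0,0]},{"delta_pos":[0,0,-0.15],"dr":[0,0,0]}]'
python3 -m handwheel '[{"delta_pos":[0,0,-0.15],"dr":[0,0,0]},{"delta_pos":[0,0,-0.2],"dr":[0,0,0]}]'
```

```text
time_s: 11.02
tool_pos: [0.4674, -0.205, 0.1589]
tool_rot: [[0.0, 1.0, 0.0], [1.0, -0.0, -0.002], [-0.002, 0.0, -1.0]]
ft_force: [-1.5, 0.8, 7.9]
finger_gap: 0.0007
time_s: 11.18
tool_pos: [0.4673, -0.205, 0.1582]
tool_rot: [[0.0, 1.0, 0.001], [1.0, -0.0, -0.002], [-0.002, 0.001, -1.0]]
ft_force: [-2.4, 1.6, 8.6]
finger_gap: 0.0005
```

```bash

python3 -m handwheel '[{"delta_pos":[0,0,-0.2],"dr":[0,0,0]},{"delta_pos":[0,0,-0.25],"dr":[0,0,0]}]'
python3 -m handwheel '[{"delta_pos":[0,0,-0.2],"dr":[0,0,0]},{"delta_pos":[0,0,-0.25],"dr":[0,0,0]}]'
```

```text
time_s: 11.35
tool_pos: [0.4672, -0.205, 0.1572]
tool_rot: [[-0.0, 1.0, 0.001], [1.0, 0.0, -0.003], [-0.003, 0.001, -1.0]]
ft_force: [-2.4, 2.3, 11.0]
finger_gap: 0.0004
time_s: 11.52
tool_pos: [0.4672, -0.205, 0.1567]
tool_rot: [[-0.0, 1.0, 0.002], [1.0, 0.0, -0.004], [-0.004, 0.002, -1.0]]
ft_force: [-2.9, 1.9, 13.7]
finger_gap: 0.0003
```

```bash

python3 -m handwheel '[{"delta_pos":[0,0,-0.25],"dr":[0,0,0]},{"delta_pos":[0,0,-0.27],"dr":[0,0,0]}]'
python3 -m handwheel '[{"delta_pos":[0,0,-0.28],"dr":[0,0,0]},{"delta_pos":[0,0,-0.28],"dr":[0,0,0]}]'
```

```text
time_s: 11.68
tool_pos: [0.4671, -0.205, 0.1562]
tool_rot: [[-0.0, 1.0, 0.003], [1.0, 0.0, -0.005], [-0.005, 0.003, -1.0]]
ft_force: [-3.2, 2.7, 15.4]
finger_gap: 0.0005
time_s: 11.85
tool_pos: [0.4671, -0.205, 0.1559]
tool_rot: [[-0.001, 1.0, 0.004], [1.0, 0.001, -0.005], [-0.005, 0.004, -1.0]]
ft_force: [-3.9, 1.8, 13.8]
finger_gap: 0.0002
```

```bash

python3 -m handwheel '[{"delta_pos":[0,0,-0.32],"dr":[0,0,0]},{"delta_pos":[0,0,-0.34],"dr":[0,0,0]}]'
python3 -m handwheel '[{"delta_pos":[0,0,-0.35],"dr":[0,0,0]},{"delta_pos":[0,0,-0.35],"dr":[0,0,0]}]'
```

```text
time_s: 12.02
tool_pos: [0.4671, -0.205, 0.1554]
tool_rot: [[-0.001, 1.0, 0.006], [1.0, 0.001, -0.007], [-0.007, 0.006, -1.0]]
ft_force: [-4.6, 2.8, 18.4]
finger_gap: 0.0005
time_s: 12.18
tool_pos: [0.4671, -0.205, 0.1551]
tool_rot: [[-0.001, 1.0, 0.007], [1.0, 0.001, -0.008], [-0.008, 0.007, -1.0]]
ft_force: [-5.0, 2.8, 19.1]
finger_gap: 0.0007
```

```bash

python3 -m handwheel '[{"delta_pos":[0,0,-0.35],"dr":[0,0,0]},{"delta_pos":[0,0,-0.35],"dr":[0,0,0]},{"delta_pos":[0,0,-0.35],"dr":[0,0,0]},{"delta_pos":[0,0,-0.35],"dr":[0,0,0]},{"delta_pos":[0,0,-0.35],"dr":[0,0,0]}]'
python3 -m handwheel '[{"delta_pos":[0,0,0.2],"dr":[0,0,0]},{"delta_pos":[0,0,0.6],"dr":[0,0,0]},{"delta_pos":[0,0,1.5],"dr":[0,0,0]},{"delta_pos":[0,0,4],"dr":[0,0,0]},{"delta_pos":[0,0,7],"dr":[0,0,0]}]'
python3 -m handwheel '[{"delta_pos":[0,3,1],"dr":[0,0,0]},{"delta_pos":[0,6,2],"dr":[0,0,0]},{"delta_pos":[0,10,3],"dr":[0,0,0]},{"delta_pos":[0,14,3],"dr":[0,0,0]},{"delta_pos":[0,18,3],"dr":[0,0,0]}]'
python3 - <<'E'
from h import *
for n in M: cv2.imwrite(f"pics/{n}6.png",imaging.camera(n))
b=cv2.imread("pics/scene6.png")[205:295,140:215]
a=cv2.imread("pics/top6.png")[165:245,405:485]
cv2.imwrite("pics/g8.png",np.hstack([cv2.resize(b,(400,480),interpolation=2),cv2.resize(a,(400,480),interpolation=2)]))
E
```

```text
time_s: 12.6
tool_pos: [0.467, -0.205, 0.1549]
tool_rot: [[-0.001, 1.0, 0.009], [1.0, 0.001, -0.009], [-0.009, 0.009, -1.0]]
ft_force: [-5.4, 2.6, 21.3]
finger_gap: 0.0002
time_s: 13.02
tool_pos: [0.4658, -0.2043, 0.2241]
tool_rot: [[-0.001, 1.0, 0.005], [1.0, 0.001, -0.006], [-0.006, 0.005, -1.0]]
ft_force: [0.9, -0.2, -0.2]
finger_gap: 0.0007
time_s: 13.43
tool_pos: [0.4661, -0.023, 0.255]
tool_rot: [[0.0, 1.0, 0.007], [1.0, -0.0, -0.007], [-0.007, 0.007, -1.0]]
ft_force: [1.3, 0.1, -0.2]
finger_gap: 0.0002
```

View pics/g8.png

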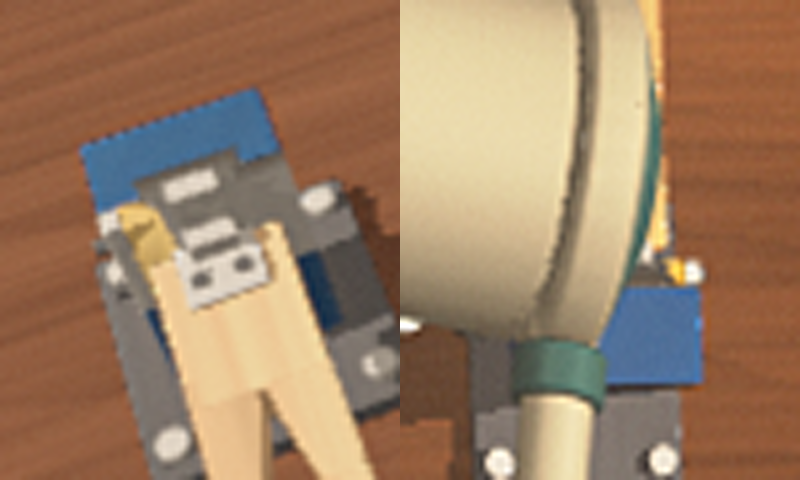

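View pics/scene6.png

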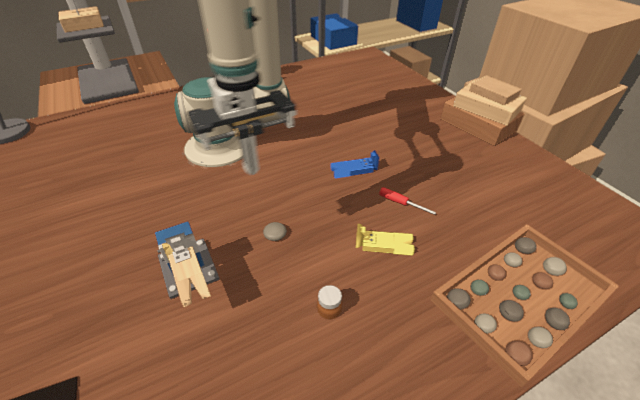

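```bash
python3 - <<'E'
from h import *
b=cv2.imread("pics/scene6.png")[215:310,150:220]
cv2.imwrite("pics/g9.png",cv2.resize(b,None,fx=6,fy=6,interpolation=2))
o=np.array([.4633+.076,-.205,.086])
for k,q in dict(noseLb=(60,25,0),noseRb=(60,-25,0),noseR=(60,-25,20),noseL=(60,25,20),ttbL=(-76,19.5,50),ttbR=(-76,-19.5,50),rootL=(-60,25,20),mouthL=(-76,0,39)).items():
    print(k,((proj("scene",o+np.array(q)/1000)[0]-[150,215])+.5)*6-.5)
E
```

```text
noseLb [363.28555727 486.15456623]
noseRb [204.94639646 552.26149035]
noseR [187.9043432  517.97244325]
noseL [349.95553384 451.336995  ]
ttbL [203.67838816 104.11005451]
ttbR [ 86.19680822 145.11640436]
rootL [253.01696483 186.86643491]
mouthL [154.39253845 145.71716971]
```

View pics/g9.png

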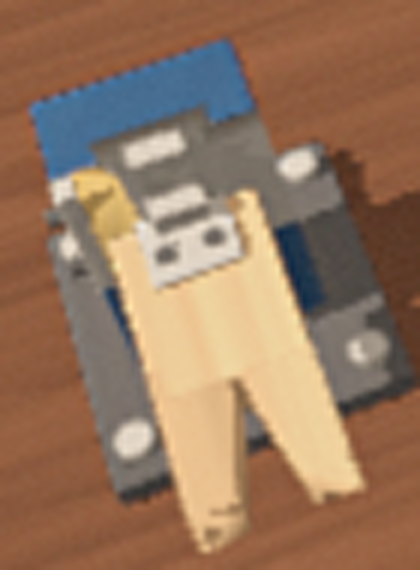

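```bash
python3 -c "
from rig import robot,monitor
print(robot.hand_in()); s=monitor.state(); print(s['time_s'],s['ft_force'])"
```

```text
the job is handed in; nothing more can be done
None
the job is handed in; nothing more can be done
```

The pin is fitted in its holder and the job was handed in at about 13.5 s on the robot's clock; no verdict is reported.

**What I did:**
- I gripped the pin across its wood near its balance point and brought the tail in at the open top of the way.
- I slid it down in small steps until it began to bind, with the foot about 35 mm below the mouth.
- I let go, closed the fingers and pressed straight down on the tail's top. The push rose gradually to 19–21 N, and I held it there for just over 0.4 s. The arm then backed off clear of everything.

**Last checks:**
- The foot ended about 39 mm below the mouth, worked out from the fingertip height under load.
- In the final scene picture, the two nose corners fall within about half a pixel of where a level, centred pin would put them.
- The stone, jar and screwdriver look to be where they started; I judged this by eye, not by measurement.

**Not confirmed:**
- I could not read the force on the gib directly, so tightness is inferred from the push.
- The wrist also showed about 6 N sideways during the press, so the push was not perfectly straight.
- In the last top view the arm hid most of the pin, so the final position rests on the scene camera and the arm's own readings.

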